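Pin the mould clamp's bar and tighten its screw

TASK

The clamp's bar is already down over the plaster mould: push the loose clevis pin right through the clevis cheeks and the eye of the bar, from either side, until its collar is home against the cheek. Then turn the clamp's T-handle screw clockwise until it stops tight. Leave the hand tools on the bench where they lie.

Things in the scene. Friction and masses are not known exactly. Their poses are not given: they have to be found in the camera images.
- mould_clamp: Grey steel clamp fixed on the bench, base plate 360 x 150 x 12 mm, origin under its centre. x runs along it from the clevis end (nearer the robot) to the pivot end; z up. In it a white two-part plaster mould, 150 (x) x 120 mm, with a plywood board on top, 124 mm above the bench. Along x above these lies the steel bar, 24 wide, 25 high, its top at 165 mm, with the screw in its middle
- clevis_centre (a point): Centre of the pin hole, in the bar's eye midway between the clevis cheeks: 152.5 mm above the bench, 140 mm from the screw. Axes as the clamp: the holes, 13.5 mm in diameter, run along y in one line through cheek, eye and cheek. Cheeks 32 mm long (x), 8 mm thick, outer faces at y = +22 and -22 mm, tops 16 mm above this point; outside them nothing stands within 75 mm of this point but their feet
- clevis_pin: Loose steel pin lying on the bench, axis 12 mm up; about 130 g; does not roll. x runs along it to the nose. Shank 10 mm thick, x = -22 to 42 mm, the last 12 mm a cone to 5 mm; collar 24 mm across, x = -27 to -22; dark flat thumb grip, x = -63 to -27, 14 mm wide (y), 24 mm high. Origin on the axis, 22 mm nosewards of the collar's face: it meets clevis_centre when home, from either side
- pin_grip (a point): Centre of the pin's thumb grip, 45 mm behind the pin's origin. Axes as clevis_pin
- screw_handle (a point): Centre of the dark T-handle on top of the clamp's vertical screw, on its axis, about 198 mm above the bench: a bar 66 mm long (x), 14 mm wide (y), 22 mm high. Below it only the 12 to 18 mm thick stem, 17 mm clear above the clamp bar. x runs along the handle and turns with it
- clamp_screw (a joint): Angle of the screw in rad. 0 is slack; it grows when turned clockwise seen from above; it stops hard at 2.2, tight on the board. Turning it takes about 0.1 N m, it stays where it is left, and the handle sinks 6 mm per full turn (2.1 mm in all). At angle q the handle lies at the clamp's yaw minus q
- clamp_bar (a joint): Pivot of the bar at the far end of the clamp, rad: 0 is down, as at the start (eye in line with the cheeks); positive is raised. Held only by its weight and some friction until pinned
- scraper: Bystander: scraper with wooden handle and flat steel blade 65 mm wide, 200 mm long, lying along its x; origin under its middle
- plaster_brush: Bystander: flat brush with wooden handle, 190 x 42 x 20 mm, lying along its x; origin under its middle
- sanding_block: Bystander: wooden sanding block 90 x 50 x 23 mm; origin under its middle
- rasp: Bystander: rasp with wooden handle, 250 mm long, 26 mm wide, 24 mm high, lying along its x; origin under it, 5 mm from its middle
- mallet: Bystander: wooden mallet, 215 mm long along its x, head 100 mm wide and 54 mm high; origin under the handle, 20 mm from the head

How it is judged:
By the outcome, as a careful person would: the job done as asked, in the order asked, and still so for the second after the job is handed in, with the robot touching nothing.
It also fails if it takes over 67 s, if anything falls off the work surface, if the arm or the gripper's body presses on something with over 40 N, if the wrist force passes 120 N, or if a joint passes its speed limit or range.

ROBOT

A 7-joint arm with a two-finger parallel gripper is mounted at the origin on the work surface. World frame = base frame: x ahead of the robot, y to its left, z up, the work surface at z = 0. Lengths are in m, angles in rad, forces in N, time in s.
With the tool pointing down it reaches from about 0.425 to 0.95 m from the base axis. Payload 4.7 kg.
Tool frame: the origin (TCP) lies on the centre line of the jaws, within the pads' length; the fingertips stand robot.nose_length ahead of it and the grasp point (between the pads) lies 8 mm behind it (robot.nose_length is the distance from the TCP to the fingertips, in m); z points along the fingers, x is the direction in which the jaws open and shut, and the axes are right-handed (so a half turn about z gives the same grasp; the last joint's range is limited). The gripper opens to 85 mm and grips with 20 to 120 N. Pads are 22 mm wide; open, the fingers measure 114 mm over their backs; the gripper's body (76 mm by 85 mm) begins 54 mm behind the grasp point. The pads swing forward as they close: fully open they stand 13 mm farther back than shut.
Start: joints at [1.181, 0.469, -0.049, 1.532, 0.024, 1.141, -0.082], TCP at [0.238, -0.632, 0.242] pointing down, gripper open.
Joint ranges: [-2.59, 2.59], [-0.33, 1.99], [-1.39, 1.29], [0.1, 2.45], [-1.04, 4.18], [0.21, 1.99], [-2.66, 2.66]. Speed limits (rad/s): [2.57, 2.57, 3.14, 3.14, 3.14, 3.14, 3.14].

INTERFACE

Orientations are given as [roll, pitch, yaw] about the fixed x, y, z axes, in that order (R = Rz(yaw) Ry(pitch) Rx(roll)).
In Python, from plant import robot gives the robot as it stands. Calls block until the motion is done:
- robot.goto(position, orientation): joint-space move of the TCP to a pose.
- robot.move_straight(position, vel=0.15, attitude=None, contact_N=None): straight line of the TCP; attitude=None keeps the orientation; vel is the mean speed in m/s. With contact_N (N) it stops when the force on the tool has changed by that much, and returns True; else False.
- robot.move_joints(angles): joint-space move.
- robot.grip(opening, strength=None): opening from 0.0 (shut) to 1.0 (fully open); strength is the grip in N (None keeps the last); returns when the fingers have stopped.
- robot.sleep(seconds).
- robot.inverse_kinematics(position, orientation): joint angles nearest the present ones, or None.
- robot.sense(): the state.
- robot.grab_frame(name): name is "scene" or "top"; returns a dict with "image" (480x640x3 uint8, red, green, blue), "range_z" (480x640 float32, m along the optical axis (not along the pixel's ray), 0 where there is no reading), "fx", "fy", "cx", "cy" (pixels), "dist_coeffs" ([k1, k2, p1, p2, k3] as OpenCV has them; the pictures are not rectified), "R" (3x3) and "t" (3): a world point X has camera coordinates R X + t. Camera axes: x right, y down, z forward; pixel columns grow to the right and rows downward; lengths in m; the calibration is good to about 2 mm. A picture is of the moment at which its call begins.
A pose or a line that the arm cannot do raises robot.IKError and nothing moves.
- robot.close_job(): hands the job in, once; it reports no verdict.
The state is a dict: "t": time; "joint_pos": joint angles; "joint_velocities": joint speeds; "effort": joint torques, N m; "tcp_pos": TCP position; "tcp_rot": TCP orientation; "wrist_force": force on the tool from outside, world axes, zero at the start; "torque": the same for the moment, N m; "opening": opening from 0.0 (shut) to 1.0 (fully open).
Only numpy, scipy, OpenCV 4.12 (cv2) and the standard library are available. Lean on these libraries where they do the work, as an engineer would, in place of code of your own. Each camera call takes 0.05 s, during which the arm holds its last target.

## Working session

There is one attempt and no reset: what is moved stays moved. The work goes in short steps, each a Python script; the robot and the scene stay as the last script left them, time stands still between calls to the robot, and variables do not carry over. Pictures are saved under pics/ and viewed, and the job is handed in when it is done.

```bash
ls; mkdir -p pics; python3 - <<'E'
from plant import robot
import cv2,pickle,numpy as np
print(robot.nose_length, robot.sense())
for n in("scene","top"):
    f=robot.grab_frame(n); pickle.dump(f,open(n+'.pkl','wb'))
    cv2.imwrite(f'pics/{n}0.png',f['image'][:,:,::-1])
    print(n,f['fx'],f['fy'],f['cx'],f['cy'],f['dist_coeffs'],-f['R'].T@f['t'],f['R'])
E
```

```text
pics
0.011 {'t': 0.0, 'joint_pos': array([ 1.18111981,  0.46947546, -0.0486254 ,  1.53369463,  0.02408321,
        1.14096792, -0.0822836 ]), 'joint_velocities': array([ 1.48642136e-03, -1.36560812e-03, -1.54321111e-03, -1.37581824e-03,
        7.07711712e-04, -6.88017631e-05, -1.62724564e-04]), 'effort': array([ 4.47978837e-04, -5.10309720e+01, -4.72178240e-02, -2.37718517e+01,
        1.04711109e-02,  7.50081846e-03,  2.48033636e-06]), 'tcp_pos': array([ 0.23811194, -0.63101305,  0.24123824]), 'tcp_rot': array([ 3.14155107e+00,  1.96010386e-03, -1.20995164e+00]), 'wrist_force': array([-0.21538037, -0.17062701, -0.88388195]), 'torque': array([-0.00824045,  0.01502667, -0.02116782]), 'opening': 1.000560175404715}
scene 522.7225068288895 522.7225068288895 323.65153797860216 239.2728487618188 [-0.04947001  0.          0.          0.          0.        ] [ 1.22650978 -0.11541504  1.13316802] [[ 0.1812159   0.98338106  0.01106708]
 [ 0.82478412 -0.1458416  -0.5463162 ]
 [-0.53562297  0.10812913 -0.8375059 ]]
top 622.3536323895817 622.3536323895817 320.7293894975144 247.14527013644042 [-0.20779803  0.          0.          0.          0.        ] [4.61050057e-01 1.60600826e-03 2.00667468e+00] [[-0.01813239 -0.9998132  -0.00669164]
 [-0.99788162  0.01851476 -0.06236569]
 [ 0.06247793  0.00554663 -0.99803093]]
```

View pics/scene0.png

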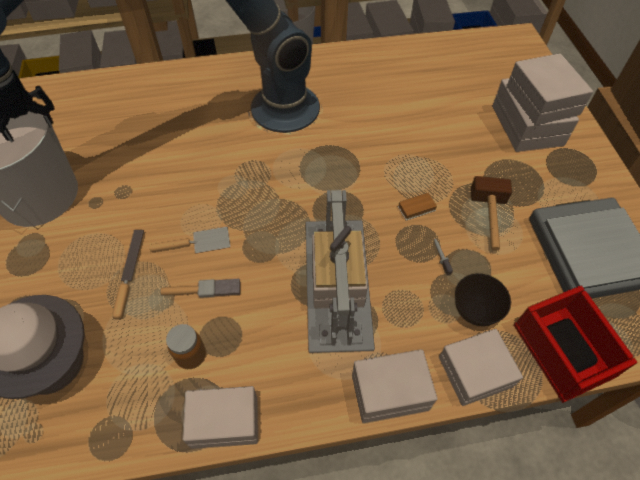

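View pics/top0.png

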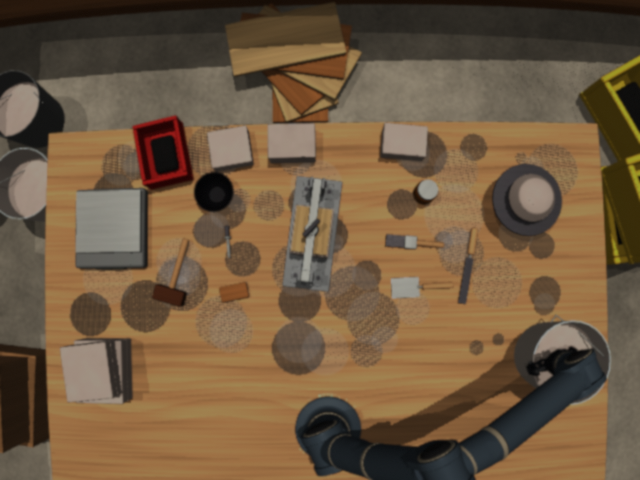

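The pin lies at about scene (443,255) / top (228,240). The clamp is at scene (340,275) / top (313,235), with the T-handle at scene (341,240) / top (311,228). I'll zoom in on these.

```bash
cat > h.py <<'E'
import numpy as np,cv2,pickle
def load(n): return pickle.load(open(n+'.pkl','rb'))
def K(f): return np.array([[f['fx'],0,f['cx']],[0,f['fy'],f['cy']],[0,0,1.]])
def ray(f,px):
    p=np.atleast_2d(np.asarray(px,float)).reshape(-1,1,2)
    u=cv2.undistortPoints(p,K(f),np.array(f['dist_coeffs']))[:,0]
    d=np.c_[u,np.ones(len(u))]@f['R']; return -f['R'].T@f['t'],d
def plane(f,px,z):
    c,d=ray(f,px); return c+d*((z-c[2])/d[:,2])[:,None]
def proj(f,X):
    return cv2.projectPoints(np.atleast_2d(np.asarray(X,float)),cv2.Rodrigues(f['R'])[0],f['t'],K(f),np.array(f['dist_coeffs']))[0][:,0]
def cloud(f):
    z=f['range_z']; v,u=np.mgrid[0:480,0:640]
    c,d=ray(f,np.c_[u.ravel(),v.ravel()]); 
    P=c+d*z.reshape(-1,1); P[z.ravel()==0]=np.nan
    return P.reshape(480,640,3)
E
python3 - <<'E'
from h import *
a=load('scene');b=load('top')
def crop(f,x,y,w,h,s): return cv2.resize(f['image'][y:y+h,x:x+w,::-1],None,fx=s,fy=s,interpolation=cv2.INTER_CUBIC)
cv2.imwrite('pics/sc_clamp.png',crop(a,290,180,100,180,4)[:600*2][:720][:600] if 0 else cv2.resize(a['image'][180:360,280:480,::-1],(660,594),interpolation=cv2.INTER_CUBIC))
cv2.imwrite('pics/top_clamp.png',cv2.resize(b['image'][170:300,190:350,::-1],(720,585),interpolation=cv2.INTER_CUBIC))
cv2.imwrite('pics/sc_pin.png',crop(a,415,225,60,60,9))
E
```

```text
(no output)
```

View pics/sc_clamp.png

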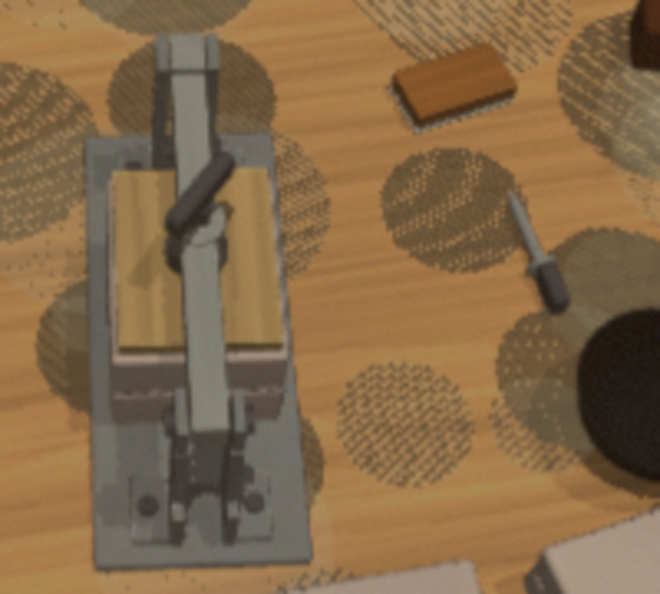

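View pics/top_clamp.png

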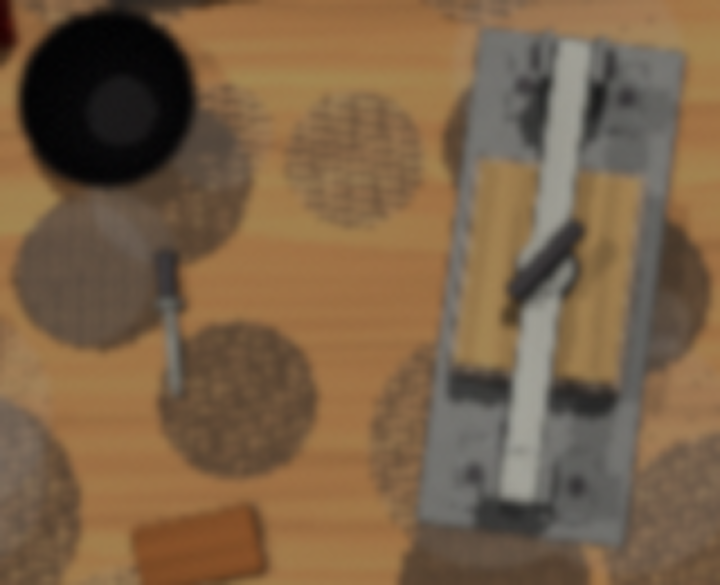

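View pics/sc_pin.png

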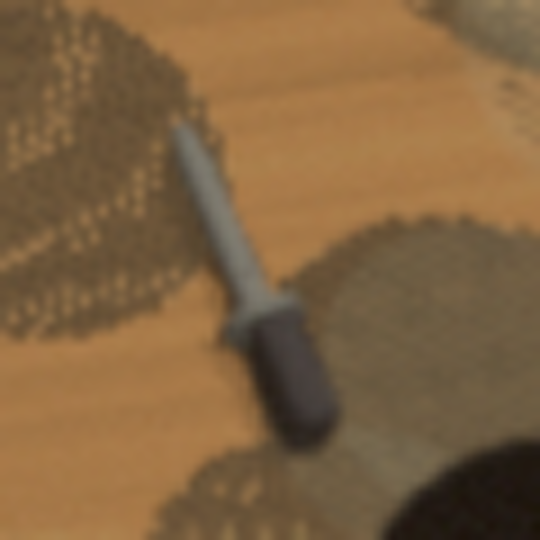

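The pin's nose is at scene (435,239) and its grip end at (450,273), so the nose points toward the robot. The pin lies to the left of the clamp, and the clevis is the near end of the bar. Next I'll measure these from both views.

```bash
cat > meas.py <<'E'
from h import *
import sys
for n in ('scene','top'):
    f=load(n); P=cloud(f); im=f['image'].astype(int); hsv=cv2.cvtColor(f['image'],cv2.COLOR_RGB2HSV)
    x0,y0,x1,y1=(300,180,380,355) if n=='scene' else (275,170,350,300)
    R=np.zeros((480,640),bool);R[y0:y1,x0:x1]=1
    print(n,'bench z med',np.nanmedian(P[240:250,395:420,2]) if n=='scene' else np.nanmedian(P[230:250,245:275,2]))
    for name,lo,hi in(('bar',.155,.172),('handle',.185,.225),('board',.115,.132),('plate',.007,.018)):
        m=R&(P[...,2]>lo)&(P[...,2]<hi)
        if name!='board' : m&=(hsv[...,1]<90)
        Q=P[m]; 
        if len(Q)<5: print(name,len(Q));continue
        r=cv2.minAreaRect(Q[:,:2].astype(np.float32)*1000)
        print(name,len(Q),Q.mean(0).round(4),'rect',np.round(r[0],1),np.round(r[1],1),round(r[2],1))
    # pin
    R[:]=0
    x0,y0,x1,y1=(428,232,458,280) if n=='scene' else (218,222,236,262)
    R[y0:y1,x0:x1]=1
    m=(R&(P[...,2]>.008)&(P[...,2]<.035)); Q=P[m]
    print('pin h',len(Q),Q.mean(0).round(4)); r=cv2.minAreaRect(Q[:,:2].astype(np.float32)*1000); print(np.round(r[0],1),np.round(r[1],1),round(r[2],1))
E
python3 meas.py
```

```text
scene bench z med 0.0009880947644327343
bar 1513 [0.6508 0.0371 0.1654] rect [632.9  42.6] [ 53.9 315.8] 80.7
handle 214 [0.6375 0.0387 0.2054] rect [635.2  39.2] [16.4 64.9] 41.6
board 1956 [0.6411 0.0374 0.1239] rect [647.8  37.6] [110.  284.5] 81.6
plate 2998 [0.6986 0.0224 0.0123] rect [633.4  39.8] [150. 363.] 81.7
pin h 207 [0.6236 0.3129 0.0182]
[611.2 312.1] [64.1 91.5] 64.0
top bench z med 0.0007503770056831449
bar 819 [0.6359 0.0397 0.1652] rect [631.   37.8] [ 55.5 311.5] 82.8
handle 99 [0.6315 0.0401 0.2089] rect [631.9  39.4] [13.5 59.6] 44.1
board 1130 [0.631  0.0395 0.1245] rect [621.4  41.7] [116.1 283.3] 80.6
plate 1712 [0.6155 0.0369 0.0126] rect [617.   12.2] [213.1 383.1] 82.2
pin h 179 [0.6153 0.3146 0.0166]
[610.2 317.5] [ 55.8 127.1] 89.4
```

```bash
cat > meas2.py <<'E'
from h import *
def lsline(Q): 
    v=cv2.fitLine(Q.astype(np.float32),cv2.DIST_HUBER,0,.01,.01).ravel(); return v
for n in ('scene','top'):
    f=load(n); P=cloud(f); hsv=cv2.cvtColor(f['image'],cv2.COLOR_RGB2HSV)
    R=np.zeros((480,640),bool)
    x0,y0,x1,y1=(300,180,380,355) if n=='scene' else (275,170,350,300)
    R[y0:y1,x0:x1]=1
    m=R&(P[...,2]>.16)&(P[...,2]<.170)&(P[...,0]>.52)&(P[...,0]<.74)
    Q=P[m][:,:2]
    xs=np.arange(.525,.74,.02); C=[]
    for x in xs:
        q=Q[abs(Q[:,0]-x)<.01]; 
        if len(q)>8: C.append([x,(q[:,1].min()+q[:,1].max())/2,np.ptp(q[:,1])])
    C=np.array(C); p=np.polyfit(C[:,0],C[:,1],1); print(n,'bar yaw',np.degrees(np.arctan(p[0])),'y@x=.4945',np.polyval(p,.4945),'y@.633',np.polyval(p,.633)); print(C.T.round(4))
    m=R&(P[...,2]>.155)&(P[...,2]<.175)&(P[...,0]<.53); Q=P[m]
    print('cheeks',Q.min(0).round(4),Q.max(0).round(4))
    # pin
    x0,y0,x1,y1=(426,230,462,282) if n=='scene' else (216,220,238,264)
    c=f['image'][y0:y1,x0:x1].astype(int)
    s=(c[...,0]-c[...,2])
    print('sat hist',np.percentile(s,[5,25,50,75]))
    m=(s<22).astype(np.uint8)
    cv2.imwrite(f'pics/pm_{n}.png',np.hstack([cv2.resize(m*255,None,fx=8,fy=8,interpolation=0),cv2.resize(s.clip(0,120).astype(np.uint8)*2,None,fx=8,fy=8,interpolation=0)]))
E
python3 meas2.py
```

```text
scene bar yaw -7.958139991407807 y@x=.4945 0.05985085624623676 y@.633 0.04048912609433662
[[0.525  0.545  0.565  0.585  0.605  0.625  0.645  0.665  0.685  0.705
  0.725 ]
 [0.055  0.0528 0.0492 0.0461 0.0393 0.0526 0.0391 0.0349 0.0329 0.0289
  0.0269]
 [0.0246 0.0246 0.0243 0.0254 0.0143 0.01   0.0337 0.0256 0.0252 0.025
  0.025 ]]
cheeks [0.4744 0.0358 0.156 ] [0.5299 0.0831 0.1741]
sat hist [15. 44. 57. 94.]
top bar yaw -8.241816858774326 y@x=.4945 0.05984244745683394 y@.633 0.03978109956599686
[[0.525  0.545  0.565  0.585  0.605  0.625  0.645  0.665  0.685  0.705
  0.725 ]
 [0.0564 0.0532 0.0497 0.0465 0.0432 0.0353 0.0411 0.0361 0.033  0.0296
  0.0262]
 [0.0238 0.024  0.0239 0.024  0.0241 0.0269 0.0327 0.0239 0.0241 0.0242
  0.024 ]]
cheeks [0.4765 0.039  0.156 ] [0.5298 0.0839 0.1749]
sat hist [13. 31. 43. 81.]
```

```bash
python3 -c "
import cv2,numpy as np
a=cv2.imread('pics/pm_scene.png');b=cv2.imread('pics/pm_top.png')
h=max(a.shape[0],b.shape[0]);p=lambda i:np.vstack([i,np.full((h-i.shape[0],i.shape[1],3),128,np.uint8)])
cv2.imwrite('pics/pm.png',cv2.resize(np.hstack([p(a),p(b)]),(800,360)))"
```

```text
(no output)
```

View pics/pm.png

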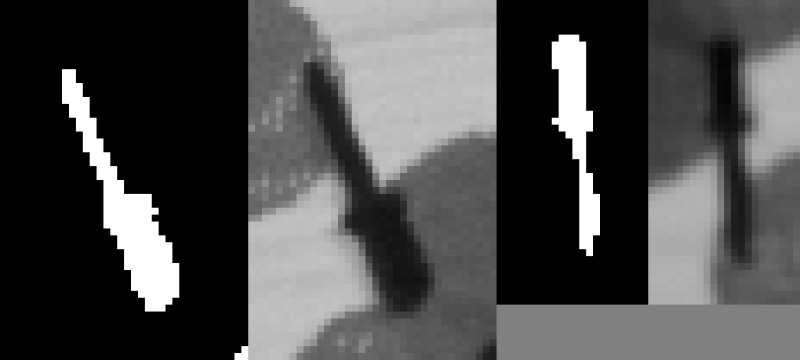

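The masks show the pin cleanly in both views, with the collar visible. Next I'll compute its axis on the plane z=12 mm.

```bash
cat > pin.py <<'E'
from h import *
def pin(f,box,T=22):
    x0,y0,x1,y1=box
    c=f['image'][y0:y1,x0:x1].astype(int); m=((c[...,0]-c[...,2])<T).astype(np.uint8)
    n,l,st,ce=cv2.connectedComponentsWithStats(m); k=1+np.argmax(st[1:,4])
    v,u=np.nonzero(l==k); X=plane(f,np.c_[u+x0,v+y0],.012)[:,:2]
    vx,vy,cx,cy=cv2.fitLine(X.astype(np.float32),cv2.DIST_L2,0,.001,.001).ravel()
    d=np.array([vx,vy]); d=d if d[0]<0 else -d; nrm=np.array([-d[1],d[0]])
    s=(X-[cx,cy])@d; w=(X-[cx,cy])@nrm
    o=np.array([cx,cy])
    bins=np.round(s/.004); 
    prof=[(b*.004,np.ptp(w[bins==b])) for b in np.unique(bins)]
    return o,d,s.min(),s.max(),prof
for n,b in(('scene',(426,230,462,282)),('top',(216,220,238,264))):
    for T in(22,26):
        o,d,a,e,prof=pin(load(n),b,T)
        print(n,T,'yaw',np.degrees(np.arctan2(d[1],d[0])),'len',e-a,'origin from nose',o+d*(e-.042),'from tail',o+d*(a+.063))
    print([(round((s-e)*1000+42),round(w*1000)) for s,w in prof])
E
python3 pin.py
```

```text
scene 22 yaw -175.78185 len 0.10260089944009147 origin from nose [0.60345264 0.31358089] from tail [0.60106003 0.31340443]
scene 26 yaw -176.08383 len 0.10550366484396238 origin from nose [0.60055831 0.31353322] from tail [0.6010608  0.31356762]
[(-62, 8), (-58, 14), (-54, 18), (-50, 17), (-46, 16), (-42, 17), (-38, 17), (-34, 17), (-30, 18), (-26, 22), (-22, 22), (-18, 16), (-14, 6), (-10, 6), (-6, 6), (-2, 7), (2, 5), (6, 7), (10, 6), (14, 6), (18, 6), (22, 6), (26, 8), (30, 8), (34, 5), (38, 4), (42, 0)]
top 22 yaw -173.48195 len 0.10147702577935479 origin from nose [0.60466414 0.31261478] from tail [0.60116394 0.31221487]
top 26 yaw -166.06064 len 0.11932726925048254 origin from nose [0.60199611 0.31253781] from tail [0.61590146 0.31598917]
[(-78, 3), (-74, 13), (-70, 13), (-66, 13), (-62, 23), (-58, 21), (-54, 17), (-50, 13), (-46, 13), (-42, 13), (-38, 10), (-34, 10), (-30, 14), (-26, 14), (-22, 17), (-18, 13), (-14, 7), (-10, 3), (-6, 3), (-2, 4), (2, 7), (6, 4), (10, 6), (14, 6), (18, 7), (22, 7), (26, 7), (30, 7), (34, 7), (38, 6), (42, 0)]
```

```bash
python3 - <<'E'
from plant import robot
import numpy as np
r=np.radians
def ik(p,y):
    q=robot.inverse_kinematics(p,[np.pi,0,r(y)]); print(p,y,None if q is None else np.round(q,2))
ik([.238,-.631,.34],-69.3)
for y in(-85.5,94.5):
    ik([.647,.317,.3],y);ik([.647,.317,.014],y)
yc=r(-8.1);ex=np.array([np.cos(yc),np.sin(yc)]);ey=np.array([-ex[1],ex[0]]);c=np.array([.495,.0597])
for y in(-8.1,171.9):
    for d in(.115,.045):
        ik([*(c+ey*d),.1545],y); 
ik([*(c+ey*.115),.25],-8.1)
for y in(-48,-94,-134,-138,42,132,-4):
    ik([.633,.0396,.195],y)
E
```

```text
[0.238, -0.631, 0.34] -69.3 [ 1.18  0.41 -0.04  1.4   0.02  1.33 -0.08]
[0.647, 0.317, 0.3] -85.5 [-0.02  0.65 -0.85  1.3   0.48  1.4  -2.34]
[0.647, 0.317, 0.014] -85.5 [-0.24  0.82 -0.44  1.56  0.42  0.86 -2.32]
[0.647, 0.317, 0.3] 94.5 [ 0.08  0.75 -1.12  1.29  0.66  1.49  0.68]
[0.647, 0.317, 0.014] 94.5 [-0.06  0.91 -0.75  1.54  0.7   0.98  0.63]
[np.float64(0.511203641672822), np.float64(0.17355272063740412), 0.1545] -8.1 [ 0.4   0.6  -1.1   1.9   0.62  1.03 -1.11]
[np.float64(0.5013405554371912), np.float64(0.10425106459724509), 0.1545] -8.1 [ 0.42  0.46 -0.9   1.97  0.45  0.93 -0.85]
[np.float64(0.511203641672822), np.float64(0.17355272063740412), 0.1545] 171.9 [ 0.44  0.64 -1.18  1.9   0.68  1.07  1.98]
[np.float64(0.5013405554371912), np.float64(0.10425106459724509), 0.1545] 171.9 [ 0.59  0.59 -1.17  1.96  0.64  1.03  2.12]
[np.float64(0.511203641672822), np.float64(0.17355272063740412), 0.25] -8.1 [ 0.41  0.43 -1.07  1.8   0.42  1.15 -0.93]
[0.633, 0.0396, 0.195] -48 [ 0.27  0.51 -0.56  1.66  0.3   1.06 -1.22]
[0.633, 0.0396, 0.195] -94 [ 0.19  0.48 -0.45  1.67  0.23  1.04 -1.97]
[0.633, 0.0396, 0.195] -134 [ 0.07  0.46 -0.27  1.68  0.14  1.02 -2.59]
[0.633, 0.0396, 0.195] -138 [ 0.06  0.46 -0.26  1.68  0.13  1.02 -2.65]
[0.633, 0.0396, 0.195] 42 [ 0.41  0.57 -0.78  1.65  0.44  1.11  0.24]
[0.633, 0.0396, 0.195] 132 [ 0.62  0.74 -1.18  1.64  0.72  1.25  1.59]
[0.633, 0.0396, 0.195] -4 [ 0.35  0.54 -0.69  1.66  0.38  1.08 -0.51]
```

```bash
python3 - <<'E'
from plant import robot
import numpy as np, cv2, pickle
y=np.radians(-85.5); o=[np.pi,0,y]
robot.move_straight([.238,-.631,.34],vel=.25)
robot.goto([.647,.317,.30],o); print(robot.sense()['t'],robot.sense()['tcp_pos'])
robot.grip(.55,strength=60)
robot.goto([.647,.317,.08],o)
print(robot.sense()['t'])
for n in("scene","top"):
    f=robot.grab_frame(n); pickle.dump(f,open(n+'1.pkl','wb'))
cv2.imwrite('pics/s1.png',cv2.resize(load:=pickle.load(open('scene1.pkl','rb'))['image'][180:300,380:540,::-1],(800,600)))
E
```

```text
4.2333 [0.64755958 0.31608252 0.29993106]
5.5833
```

View pics/s1.png

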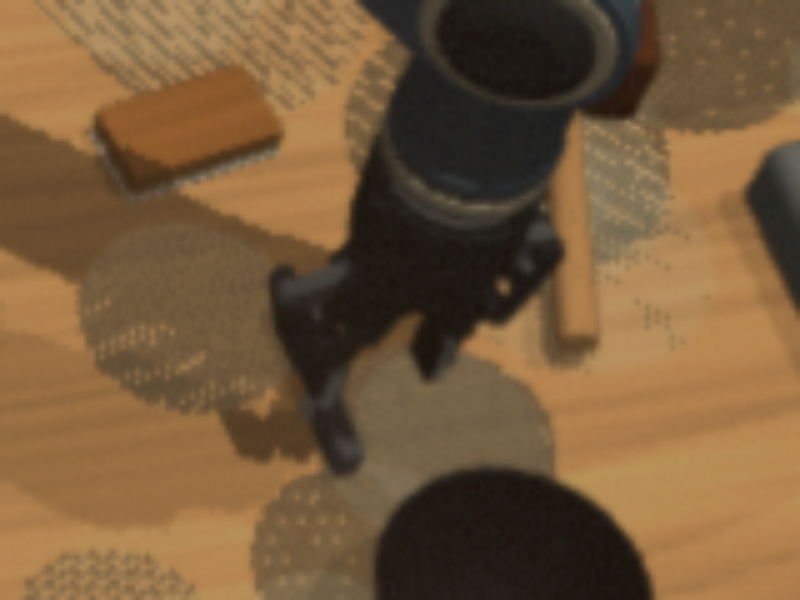

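The fingers are at scene (449,273) and (466,255), straddling the pin's grip, which they hide. The mallet and bowl are clear, so I'll descend and grip.

```bash
python3 - <<'E'
from plant import robot
import numpy as np, cv2, pickle
hit=robot.move_straight([.647,.317,.014],vel=.08,contact_N=8)
s=robot.sense();print(hit,s['tcp_pos'],s['wrist_force'])
robot.grip(0.0,strength=90); s=robot.sense();print(s['t'],s['opening'],s['wrist_force'],s['tcp_pos'])
robot.move_straight([.647,.317,.10],vel=.15); s=robot.sense();print(s['t'],s['opening'],s['wrist_force'],s['tcp_pos'])
E
```

```text
False [0.64731251 0.31739599 0.01458869] [-0.78711826  0.66011607  0.29160886]
7.0667 0.14018342826369273 [-0.41156351 -0.6079191   4.22768925] [0.64744015 0.31724196 0.01487827]
7.7917 0.13896510982042212 [-0.20572623  0.11160819 -1.11467034] [0.64648252 0.31623213 0.09889439]
```

```bash
cat > geo.py <<'E'
import numpy as np
yc=np.radians(-8.2);ex=np.array([np.cos(yc),np.sin(yc)]);ey=np.array([-ex[1],ex[0]])
O=np.array([.633,.0398]); c=O-.14*ex
def P(x,y,z): 
    q=c+ex*x+ey*y; return [q[0],q[1],z]
ori=[np.pi,0,yc]
E
python3 - <<'E'
from plant import robot
import pickle,cv2
from geo import *
print(c)
robot.move_straight([.647,.317,.22],vel=.25)
robot.goto(P(0,.125,.22),ori)
robot.move_straight(P(0,.125,.1545),vel=.15)
robot.sleep(.3)
s=robot.sense();print(s['t'],s['opening'],s['wrist_force'],s['tcp_pos'],s['tcp_rot'],P(0,.125,.1545))
for n in("scene","top"):
    f=robot.grab_frame(n); pickle.dump(f,open(n+'2.pkl','wb'))
    a=f['image'][:,:,::-1]
    a=a[150:270,290:450] if n=='scene' else a[235:325,240:360]
    cv2.imwrite(f'pics/{n}2.png',cv2.resize(a,(800,600),interpolation=cv2.INTER_CUBIC))
E
```

```text
[0.49443133 0.05976805]
10.4583 0.1378938101788159 [ 0.09376966 -0.32107803 -1.79217461] [0.51266003 0.1836927  0.15526551] [-3.14104354e+00 -1.29864120e-03 -1.43388074e-01] [np.float64(0.5122599443860985), np.float64(0.18349007958224525), 0.1545]
```

View pics/scene2.png

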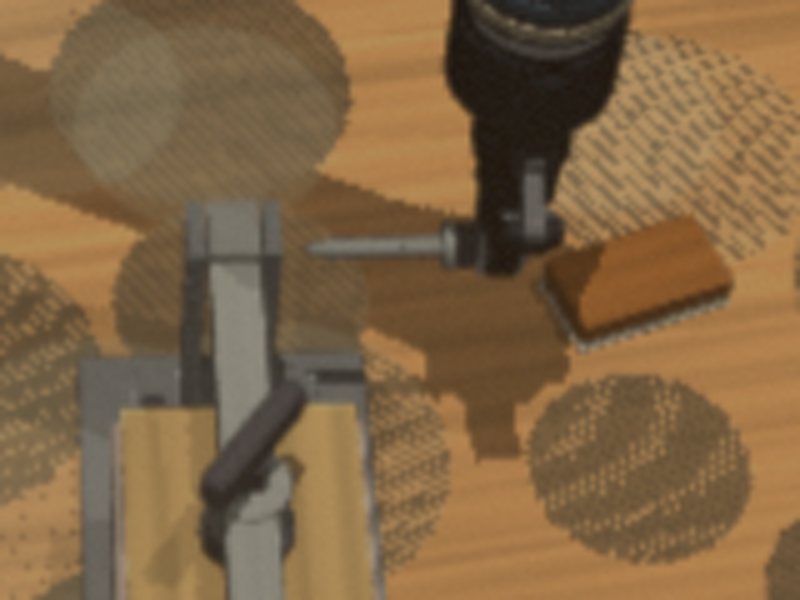

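View pics/top2.png

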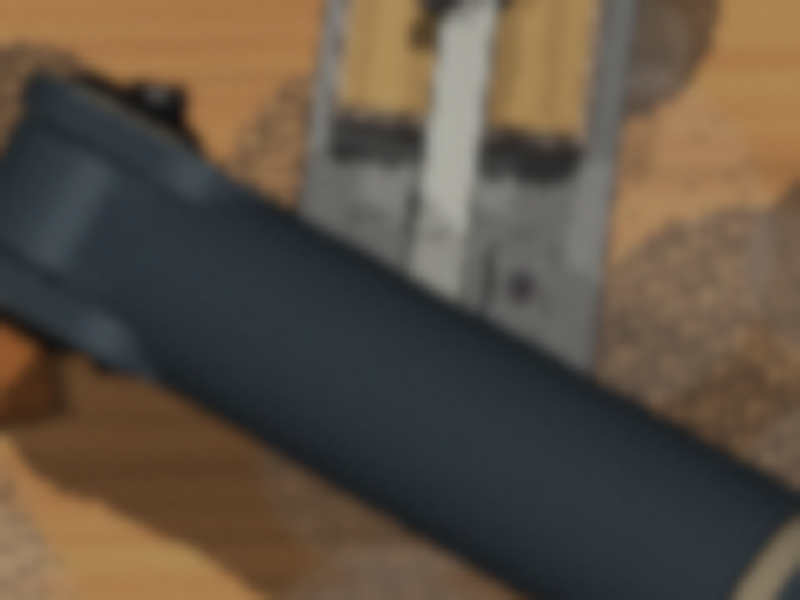

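The pin is held level, with its nose at scene (351.6,199.6) and its collar at (379,199). It points at the clevis cheek, whose top spans (328–346, 191–202). The arm hides this area in the top view, so I'll compare pin and clevis in the scene depth cloud.

```bash
cat > m3.py <<'E'
from h import *
from geo import *
import sys
f=load(sys.argv[1]); P3=cloud(f); im=f['image'].astype(int)
L=P3.copy(); L[...,0]-=c[0];L[...,1]-=c[1]
lx=L[...,0]*ex[0]+L[...,1]*ex[1]; ly=L[...,0]*ey[0]+L[...,1]*ey[1]; lz=P3[...,2]
m=(lz>.13)&(lz<.17)&(ly>.028)&(ly<.078)&(abs(lx)<.03)
for y in np.arange(.03,.08,.005):
    k=m&(abs(ly-y)<.0025)
    if k.sum(): print('y%.0f n%d x %.1f..%.1f zmax %.1f med %.1f'%(y*1e3,k.sum(),lx[k].min()*1e3,lx[k].max()*1e3,lz[k].max()*1e3,np.median(lz[k])*1e3))
print('pin y min',ly[m].min())
k=(lz>.164)&(lz<.175)&(abs(ly)<.03)&(lx<.03)&(lx>-.04)
for y in np.arange(-.024,.028,.004):
    kk=k&(abs(ly-y)<.002)
    if kk.sum(): print('cheek y%.0f n%d x %.1f..%.1f z %.1f'%(y*1e3,kk.sum(),lx[kk].min()*1e3,lx[kk].max()*1e3,np.median(lz[kk])*1e3))
print('cheek y range',ly[k].min(),ly[k].max())
for q in((0,.083,.1525),(0,.038,.1525),(0,.063+.037,.1525)):
    print(q,proj(f,P(*q)))
E
python3 m3.py scene2
python3 - <<'E'
from h import *;from geo import *
f=load('scene2')
# cheek top corners projected for overlay
im=f['image'][:,:,::-1].copy()
big=cv2.resize(im[170:230,310:390],(800,600),interpolation=cv2.INTER_CUBIC)
def d(X,col):
    for p in proj(f,X): cv2.circle(big,tuple(int(v) for v in ((p-[310,170]+.5)*10)),3,col,-1)
for x in(-.016,.016):
    for y in(-.022,-.014,.014,.022): d(P(x,y,.1685),(0,0,255))
d([P(0,y,.1525) for y in(.038,.05,.06,.07,.08,.102,.107)],(0,255,0))
cv2.imwrite('pics/ov2.png',big)
E
```

```text
y35 n2 x 1.1..5.3 zmax 156.5 med 155.7
y40 n7 x -0.9..6.0 zmax 157.6 med 155.6
y45 n9 x -2.6..8.3 zmax 157.9 med 154.9
y50 n9 x -0.8..7.3 zmax 159.2 med 155.7
y55 n8 x 0.4..7.6 zmax 159.7 med 156.4
y60 n8 x -1.3..6.1 zmax 156.7 med 154.7
y65 n8 x 2.1..6.0 zmax 159.6 med 154.6
y70 n8 x 2.2..6.3 zmax 160.0 med 156.0
y75 n9 x 0.8..8.0 zmax 162.2 med 155.7
pin y min 0.035256783281824494
cheek y-20 n23 x -13.5..19.4 z 168.0
cheek y-16 n20 x -13.0..18.7 z 168.5
cheek y-12 n12 x -16.9..28.5 z 167.1
cheek y-8 n28 x -16.7..29.1 z 167.3
cheek y-4 n27 x -15.6..28.5 z 168.3
cheek y0 n27 x -19.5..28.6 z 168.6
cheek y4 n25 x -18.4..29.0 z 166.9
cheek y8 n25 x -16.8..29.2 z 167.6
cheek y12 n15 x -16.3..22.7 z 168.3
cheek y16 n21 x -16.2..16.8 z 168.2
cheek y20 n21 x -15.1..18.5 z 169.1
cheek y range -0.02180447843370583 0.021836280369986576
(0, 0.083, 0.1525) [[370.89327269 198.74300476]]
(0, 0.038, 0.1525) [[351.9136166  199.19605289]]
(0, 0.1, 0.1525) [[378.04786229 198.57356451]]
```

View pics/ov2.png

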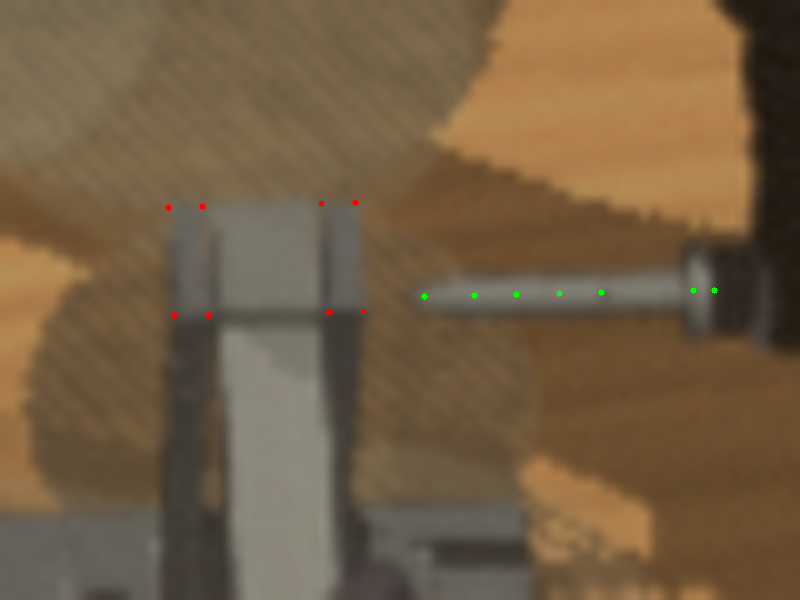

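The predicted cheek corners (red) and pin axis (green) lie within about 0.5 px (1 mm) of the image, so I'll insert gently with contact sensing.

```bash
python3 - <<'E'
from plant import robot
from geo import *
def st(tag,h=None):
    s=robot.sense(); p=s['tcp_pos'][:2]-c; w=s['wrist_force'][:2]
    print(tag,h,'t%.1f'%s['t'],'lx %.1f ly %.1f z %.1f'%(p@ex*1e3,p@ey*1e3,s['tcp_pos'][2]*1e3),'F %.1f %.1f %.1f'%(w@ex,w@ey,s['wrist_force'][2]),'M',s['torque'].round(2))
st('0')
for y in(.098,.085,.07,.055):
    h=robot.move_straight(P(0,y,.1545),vel=.05,contact_N=8); st(y,h)
    if h: break
E
```

```text
0 None t10.6 lx 0.2 ly 125.1 z 154.9 F -0.3 0.2 -1.2 M [ 0.02 -0.02  0.06]
0.098 False t11.2 lx 0.1 ly 98.0 z 154.6 F 0.2 0.5 -2.0 M [ 0.04 -0.02 -0.01]
0.085 False t11.7 lx 0.1 ly 84.6 z 154.4 F 0.0 -0.1 -1.7 M [ 0.06 -0.07 -0.03]
0.07 False t12.1 lx 0.1 ly 69.6 z 154.5 F -0.7 0.4 -1.6 M [ 0.07 -0.05  0.03]
0.055 False t12.6 lx 0.1 ly 54.6 z 154.5 F -1.1 0.5 -1.1 M [ 0.06 -0.04 -0.06]
```

Insertion is smooth, with no contact so far. Next I'll seat the collar.

```bash
python3 - <<'E'
from plant import robot
from geo import *
import pickle,cv2
def st(tag,h=None):
    s=robot.sense(); p=s['tcp_pos'][:2]-c; w=s['wrist_force'][:2]
    print(tag,h,'t%.1f'%s['t'],'lx %.1f ly %.1f z %.1f'%(p@ex*1e3,p@ey*1e3,s['tcp_pos'][2]*1e3),'F %.1f %.1f %.1f'%(w@ex,w@ey,s['wrist_force'][2]),'M',s['torque'].round(2))
h=robot.move_straight(P(0,.034,.1545),vel=.03,contact_N=15); st('seat',h)
robot.sleep(.2); st('s')
f=robot.grab_frame('scene'); pickle.dump(f,open('scene3.pkl','wb'))
cv2.imwrite('pics/s3.png',cv2.resize(f['image'][170:230,310:390,::-1],(800,600),interpolation=cv2.INTER_CUBIC))
E
```

```text
seat True t13.0 lx -0.3 ly 48.1 z 154.7 F 0.1 2.2 -0.9 M [ 0.34 -0.13  0.03]
s None t13.2 lx -0.5 ly 48.1 z 154.4 F 1.2 2.3 -1.5 M [ 0.38 -0.14 -0.02]
```

View pics/s3.png

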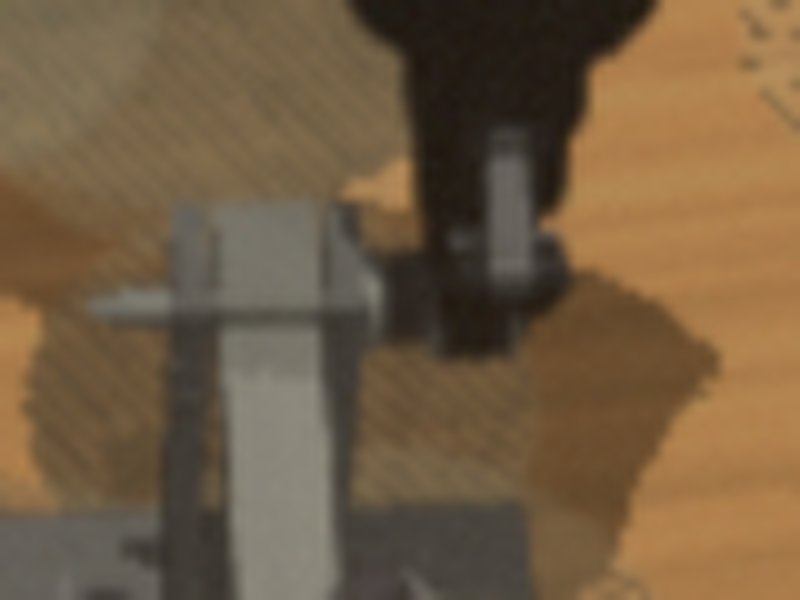

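```bash
python3 - <<'E'
from plant import robot
from geo import *
from h import *
f=load('scene3'); print('home nose',proj(f,P(0,-.042,.1525)),'collar outer',proj(f,P(0,.027,.1525)))
def st(tag,h=None):
    s=robot.sense(); p=s['tcp_pos'][:2]-c; w=s['wrist_force'][:2]
    print(tag,h,'t%.1f'%s['t'],'lx %.1f ly %.1f z %.1f'%(p@ex*1e3,p@ey*1e3,s['tcp_pos'][2]*1e3),'F %.1f %.1f %.1f'%(w@ex,w@ey,s['wrist_force'][2]),'M',s['torque'].round(2))
h=robot.move_straight(P(0,.034,.1545),vel=.02,contact_N=25); st('seat',h)
f=robot.grab_frame('scene'); pickle.dump(f,open('scene4.pkl','wb'))
cv2.imwrite('pics/s4.png',cv2.resize(f['image'][170:230,310:390,::-1],(800,600),interpolation=cv2.INTER_CUBIC))
E
```

```text
home nose [[318.04374495 200.01733761]] collar outer [[347.26567768 199.30778647]]
seat True t13.8 lx -0.8 ly 48.3 z 155.4 F 1.0 1.6 0.4 M [ 0.21 -0.08  0.01]
```

View pics/s4.png

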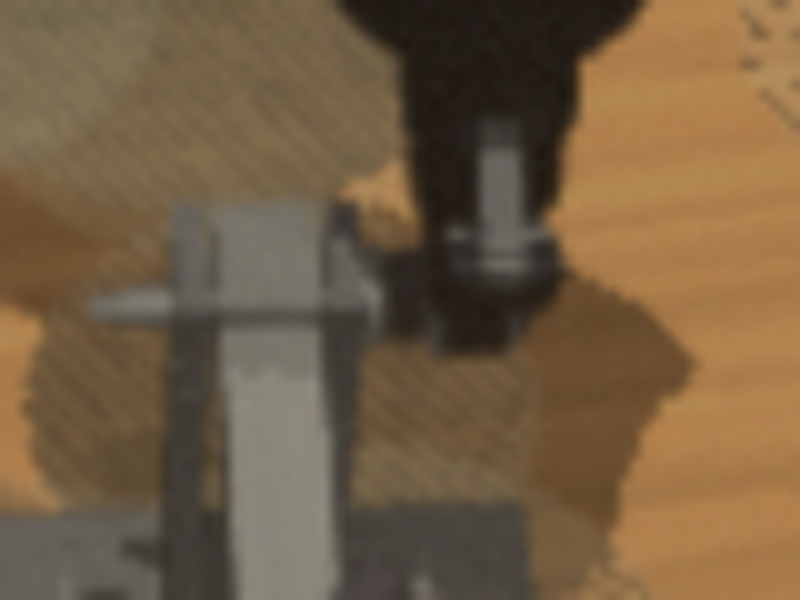

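Both pushes stopped hard at the same place (ly about 48 mm). The nose is at about (318.5,200.5) against (318.0,200.0) for home. I'll release, back off and check, then push on the tail end if needed.

```bash
python3 - <<'E'
from plant import robot
from geo import *
from h import *
robot.grip(.6)
robot.move_straight(P(0,.048,.215),vel=.2)
robot.move_straight(P(0,.20,.215),vel=.25)
print(robot.sense()['t'])
f=robot.grab_frame('scene'); pickle.dump(f,open('scene5.pkl','wb'))
big=cv2.resize(f['image'][170:230,310:390,::-1],(800,600),interpolation=cv2.INTER_CUBIC)
for q in((0,-.042,.151),(0,.022,.151),(0,.027,.151),(0,.063,.151)):
    p=(proj(f,P(*q))[0]-[310,170]+.5)*10; cv2.circle(big,(int(p[0]),int(p[1])),3,(0,255,0),-1)
cv2.imwrite('pics/s5.png',big)
f=robot.grab_frame('top'); pickle.dump(f,open('top5.pkl','wb'))
cv2.imwrite('pics/t5.png',cv2.resize(f['image'][240:300,270:350,::-1],(800,600),interpolation=cv2.INTER_CUBIC))
E
```

```text
15.4667
```

View pics/s5.png

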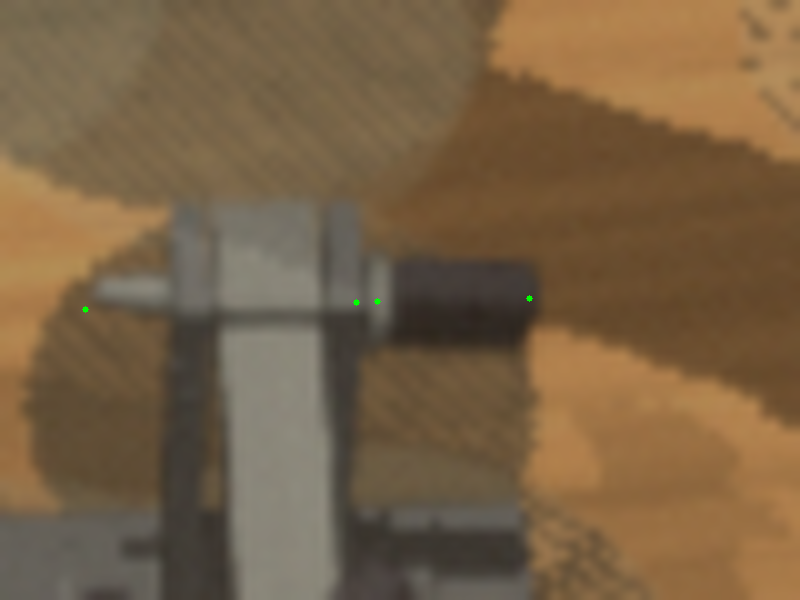

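View pics/t5.png

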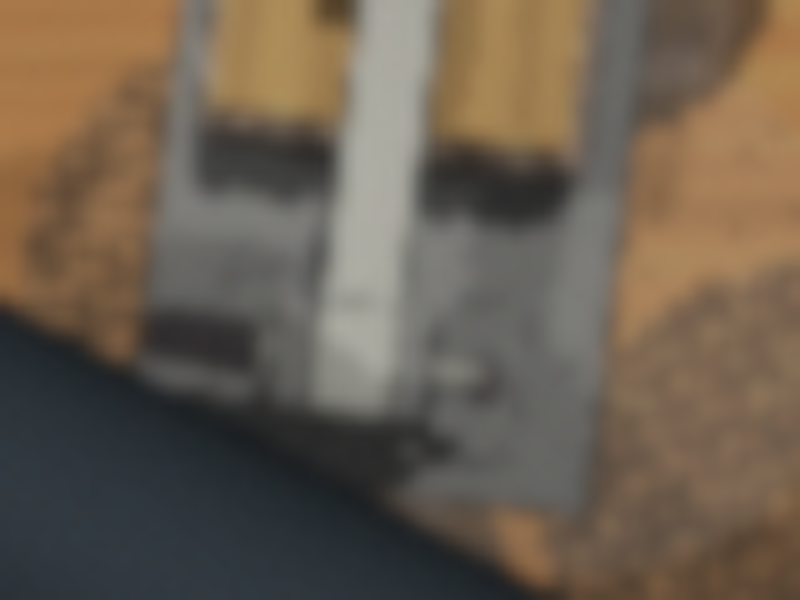

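The collar's inner edge is at about x=346.8 px, against the cheek edge at about 346. The collar and tail sit 1 px (2 mm) farther out than home, so the pin isn't fully seated. I'll push its tail end with the closed fingers.

```bash
cat > push.py <<'E'
from plant import robot
from geo import *
from h import *
def st(tag,h=None):
    s=robot.sense(); p=s['tcp_pos'][:2]-c; w=s['wrist_force'][:2]
    print(tag,h,'t%.1f'%s['t'],'lx %.1f ly %.1f z %.1f'%(p@ex*1e3,p@ey*1e3,s['tcp_pos'][2]*1e3),'F %.1f %.1f %.1f'%(w@ex,w@ey,s['wrist_force'][2]))
def snap(k):
    f=robot.grab_frame('scene'); pickle.dump(f,open(f'scene{k}.pkl','wb'))
    big=cv2.resize(f['image'][170:230,310:390,::-1],(800,600),interpolation=cv2.INTER_CUBIC)
    for q in((0,-.042,.151),(0,.022,.151),(0,.027,.151),(0,.063,.151)):
        p=(proj(f,P(*q))[0]-[310,170]+.5)*10; cv2.circle(big,(int(p[0]),int(p[1])),3,(0,255,0),-1)
    cv2.imwrite(f'pics/s{k}.png',big)
E
python3 - <<'E'
from push import *
robot.grip(0.0,strength=40)
robot.move_straight(P(0,.115,.150),vel=.2); st('a')
h=robot.move_straight(P(0,.06,.150),vel=.04,contact_N=5); st('touch',h)
h=robot.move_straight(P(0,.06,.150),vel=.03,contact_N=22); st('push',h)
h=robot.move_straight(P(0,.06,.150),vel=.03,contact_N=25); st('push',h)
snap(6)
E
```

```text
a None t16.8 lx 0.3 ly 116.4 z 151.0 F -0.5 0.8 -0.4
touch True t17.8 lx 0.2 ly 75.7 z 150.3 F -0.9 3.3 0.9
push True t18.2 lx 0.3 ly 74.6 z 153.8 F 0.0 2.8 0.8
push True t18.6 lx 0.3 ly 74.6 z 154.6 F -0.2 2.5 0.8
```

View pics/s6.png

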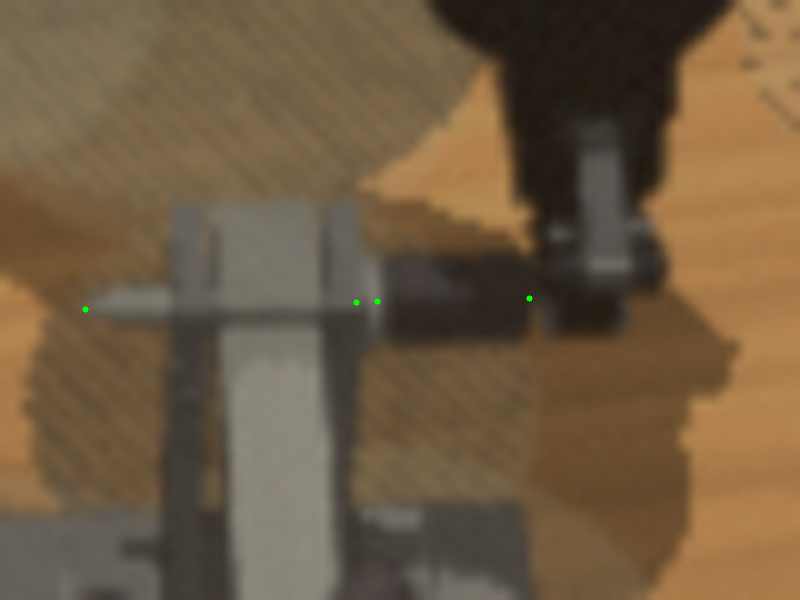

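Now the collar is against the cheek: nose at about (318.8,200), tail at (363,199.5), both matching the home marks. The tool stopped at 74.6 mm, which puts the tail at about 63.6 mm (63 expected). I'll retreat straight back, check it stays, and look at the handle.

```bash
python3 - <<'E'
from push import *
robot.move_straight(P(0,.14,.155),vel=.2)
robot.move_straight(P(0,.22,.28),vel=.3); st('b')
snap(7)
f=robot.grab_frame('top'); pickle.dump(f,open('top7.pkl','wb'))
for n in('scene7','top7'):
    f=load(n);L=cloud(f)
    R=np.zeros((480,640),bool); 
    (x0,y0,x1,y1)=(320,220,365,270) if 'scene' in n else (295,210,330,250)
    R[y0:y1,x0:x1]=1
    g=f['image'].astype(int)
    m=R&(L[...,2]>.19)&(L[...,2]<.22)
    r=cv2.minAreaRect(L[m][:,:2].astype(np.float32)*1000); print(n,m.sum(),np.round(r[0],1),np.round(r[1],1),round(r[2],1))
    m2=(R&(g.max(2)<95)&(L[...,2]>.18)).astype(np.uint8)
    v,u=np.nonzero(m2); X=plane(f,np.c_[u,v],.205)[:,:2]
    r=cv2.minAreaRect(X.astype(np.float32)*1000); print(' col',m2.sum(),np.round(r[0],1),np.round(r[1],1),round(r[2],1),X.mean(0).round(4))
    vx=cv2.fitLine(X.astype(np.float32),cv2.DIST_L2,0,.001,.001).ravel(); print(np.degrees(np.arctan2(vx[1],vx[0])))
E
```

```text
b None t19.8 lx 0.4 ly 218.4 z 279.3 F 1.3 -1.1 -0.3
scene7 230 [634.5  39.2] [14.5 66.4] 44.2
 col 230 [638.2  40.9] [21.4 72.3] 44.3 [0.6378 0.0389]
-42.795376
top7 110 [630.6  41. ] [13.7 63.5] 44.2
 col 100 [630.9  39.6] [14.4 61.8] 44.1 [0.6314 0.0394]
-44.55745
```

View pics/s7.png

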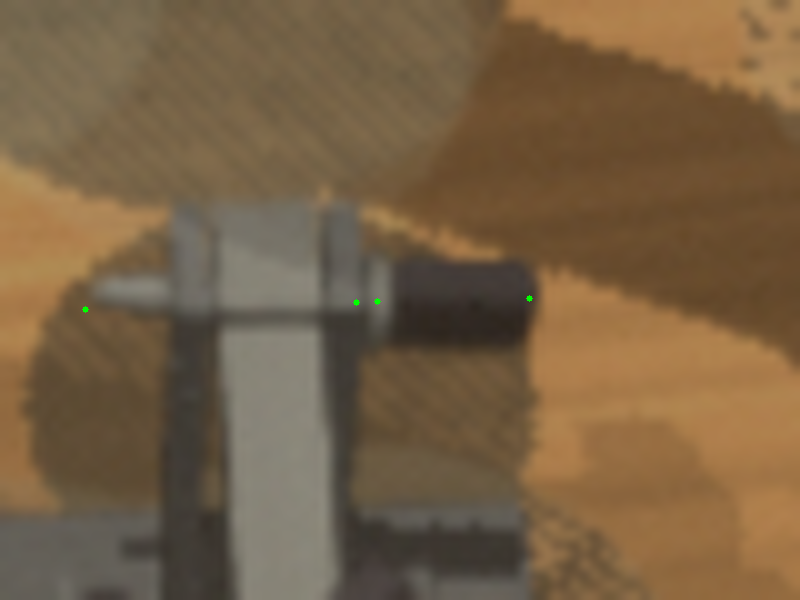

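After backing off, the collar and tail are again 0.9 px out (tail at (364,200)). That could be the pin tipping tail-down in its loose hole, or real back-out. I'll measure tilt and position from the depth clouds (scene 6 and 7, and the unobstructed part of the top view).

```bash
cat > m4.py <<'E'
from h import *
from geo import *
import sys
for n in sys.argv[1:]:
    f=load(n); P3=cloud(f); d=P3[...,:2]-c; lx=d@ex; ly=d@ey; lz=P3[...,2]
    m=(abs(lx)<.014)&(lz>.13)&(lz<.18)
    g=m&(ly>.028)&(ly<.07)
    A=np.polyfit(ly[g],lz[g],1); A2=[]
    tops=[]
    for y in np.arange(-.04,.07,.004):
        k=m&(abs(ly-y)<.002)
        if k.sum()>3: tops.append((round(y*1e3),int(k.sum()),round(np.percentile(lz[k],85)*1e3,1),round(np.median(lx[k])*1e3,1)))
    print(n,'ly max %.1f min %.1f'%(ly[g].max()*1e3,ly[m&(ly>-.05)].min()*1e3),tops)
E
python3 m4.py scene5 scene6 scene7 top7
python3 -c "
import cv2;from h import *
f=load('top7');cv2.imwrite('pics/t7.png',cv2.resize(f['image'][240:300,270:350,::-1],(800,600),interpolation=cv2.INTER_CUBIC))
from geo import *
print(proj(f,[P(0,y,.151) for y in(-.042,.022,.027,.063)])-[270,240])"
```

```text
scene5 ly max 64.0 min -39.9 [(-36, 6, np.float64(159.4), np.float64(1.2)), (-32, 6, np.float64(157.6), np.float64(0.9)), (-28, 5, np.float64(157.7), np.float64(1.3)), (-24, 9, np.float64(160.1), np.float64(2.8)), (-20, 22, np.float64(169.9), np.float64(0.6)), (-16, 15, np.float64(169.2), np.float64(-0.3)), (-12, 20, np.float64(167.9), np.float64(1.4)), (-8, 18, np.float64(170.7), np.float64(0.5)), (-4, 15, np.float64(170.8), np.float64(1.2)), (0, 18, np.float64(170.9), np.float64(3.9)), (4, 14, np.float64(170.1), np.float64(-4.2)), (8, 19, np.float64(170.7), np.float64(-1.0)), (12, 9, np.float64(169.8), np.float64(-0.8)), (16, 27, np.float64(169.1), np.float64(2.1)), (20, 19, np.float64(170.8), np.float64(1.3)), (24, 17, np.float64(158.2), np.float64(4.6)), (28, 10, np.float64(160.9), np.float64(3.5)), (32, 18, np.float64(161.4), np.float64(5.9)), (36, 15, np.float64(160.8), np.float64(5.4)), (40, 13, np.float64(161.2), np.float64(5.6)), (44, 17, np.float64(161.8), np.float64(5.0)), (48, 16, np.float64(162.3), np.float64(6.6)), (52, 13, np.float64(160.5), np.float64(6.2)), (56, 16, 
[... 3132 characters left out ...]
7, np.float64(173.7), np.float64(-1.6)), (20, 11, np.float64(172.7), np.float64(3.4)), (24, 10, np.float64(172.7), np.float64(-1.2)), (28, 10, np.float64(162.4), np.float64(-4.5)), (32, 7, np.float64(166.9), np.float64(-0.9)), (36, 6, np.float64(163.0), np.float64(0.2)), (40, 8, np.float64(163.3), np.float64(-3.3)), (44, 7, np.float64(163.3), np.float64(0.5)), (48, 5, np.float64(163.2), np.float64(-2.8)), (52, 8, np.float64(163.4), np.float64(-3.3)), (56, 6, np.float64(161.5), np.float64(0.6)), (60, 7, np.float64(164.0), np.float64(-1.3)), (64, 4, np.float64(163.4), np.float64(-0.2))]
[[49.16319604 36.91044905]
 [27.8716652  34.22864558]
 [26.21002098 34.01872643]
 [14.25679872 32.50597738]]
```

View pics/t7.png

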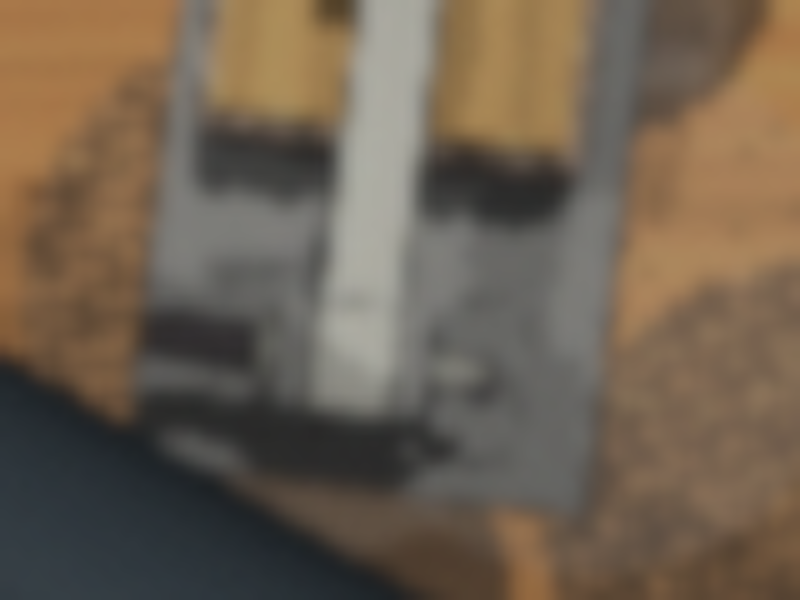

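Nose up about 4 mm and tail down about 3 mm makes a tilt of about 4.5°, which is the full play of the 10 mm shank in the 13.5 mm holes. The tail at 64.0–64.4 mm matches the collar resting on the cheek at that tilt (63 + 0.9), so it is home and only tilted. Next, the screw: the handle is at (0.632,0.040) with yaw −45.8°, so q≈0.66 and about 88° remain.

```bash
python3 - <<'E'
from push import *
H=[.6325,.0397]; r=np.radians
robot.goto([*H,.28],[np.pi,0,r(44.2)]); robot.grip(.6,strength=60)
h=robot.move_straight([*H,.197],vel=.12,contact_N=8); st('down',h)
robot.grip(0.0,strength=60)
s=robot.sense(); print(s['t'],s['opening'],s['wrist_force'].round(1),s['torque'].round(2),s['tcp_pos'].round(4),np.degrees(s['tcp_rot'][2]))
f=robot.grab_frame('scene');cv2.imwrite('pics/s8.png',cv2.resize(f['image'][170:290,270:430,::-1],(800,600)))
E
```

```text
down False t22.5 lx 139.9 ly 0.3 z 197.8 F 0.8 -0.4 -0.1
22.9167 0.14781945430270876 [-1.7 -1.   6.5] [-0.32  0.61  0.03] [0.6326 0.0397 0.1981] 44.19137182376645
```

View pics/s8.png

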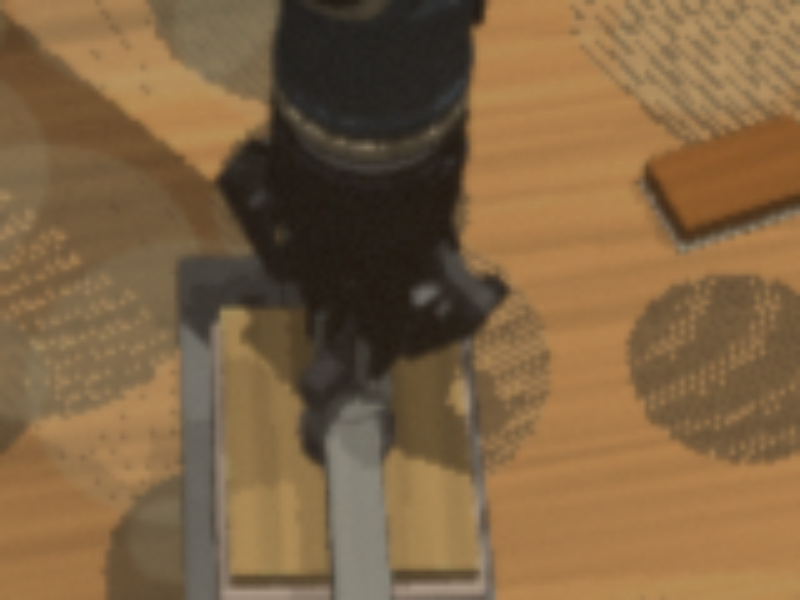

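Handle gripped: the jaws are around it at scene (338,245), opening 0.148, as wide as the pin's grip. I'll turn it in steps while watching the moment.

```bash
cat > turn.py <<'E'
from push import *
import sys
H=[.6325,.0397]; r=np.radians; Z=.198
a0=44.2
def turn(angs,lim):
    for a in angs:
        z=Z-.006*(a0-a)/360
        robot.goto([*H,z],[np.pi,0,r(a)]); s=robot.sense()
        print('cmd %.1f yaw %.1f Mz %.2f'%(a,np.degrees(s['tcp_rot'][2]),s['torque'][2]),'F',s['wrist_force'].round(1),'op %.3f'%s['opening'],'t%.1f'%s['t'])
        if abs(s['torque'][2])>lim: print('stop');break
E
python3 -c "
from turn import *
turn([34,22,10,-2,-14,-26,-34],.8)"
```

```text
cmd 34.0 yaw 34.2 Mz -0.08 F [ 0.6 -0.1  0.6] op 0.152 t23.2
cmd 22.0 yaw 22.3 Mz -0.11 F [ 0.1 -0.8  2.2] op 0.147 t23.5
cmd 10.0 yaw 10.4 Mz -0.10 F [ 0.5 -1.4  1.6] op 0.147 t23.8
cmd -2.0 yaw -1.6 Mz -0.11 F [-0.  -1.4  2.6] op 0.146 t24.1
cmd -14.0 yaw -13.6 Mz -0.02 F [-0.3 -1.3  2.6] op 0.148 t24.4
cmd -26.0 yaw -25.6 Mz -0.06 F [-0.5 -1.2  3.4] op 0.149 t24.7
cmd -34.0 yaw -33.6 Mz -0.16 F [-0.1 -0.5  3.9] op 0.147 t25.0
```

```bash
python3 -c "
from turn import *
turn([-38,-41,-43,-45,-47,-49,-51,-53,-55,-57],.7)
snap(9)
robot.sleep(.2);s=robot.sense();print(s['torque'].round(2),s['opening'])"
```

```text
cmd -38.0 yaw -37.7 Mz -0.11 F [-0.8 -1.5  3.7] op 0.145 t25.2
cmd -41.0 yaw -40.8 Mz -0.08 F [ 0.6 -1.9  4.7] op 0.150 t25.5
cmd -43.0 yaw -42.9 Mz -0.14 F [-0.5 -1.5  5.4] op 0.147 t25.7
cmd -45.0 yaw -44.8 Mz 0.31 F [-0.3 -1.5  4.9] op 0.147 t26.0
cmd -47.0 yaw -46.7 Mz 1.37 F [-1.7 -2.4  5.3] op 0.149 t26.2
stop
[-0.19  0.3   1.37] 0.1450104421621352
```

The stop came at about −45° (−44.3 predicted), where the moment rose sharply to 1.37 N m. I'll release, retreat and check everything.

```bash
python3 - <<'E'
from push import *
robot.grip(.6)
s=robot.sense();p=s['tcp_pos']
robot.move_straight([p[0],p[1],.30],vel=.2)
robot.goto([.45,.40,.33],[np.pi,0,np.radians(-20)])
robot.sleep(.3)
snap(10)
for n in('scene','top'):
    f=robot.grab_frame(n); pickle.dump(f,open(n+'10.pkl','wb'))
    a=f['image'][:,:,::-1]; a=a[170:290,270:430] if n=='scene' else a[160:310,200:400]
    cv2.imwrite(f'pics/{n}10.png',cv2.resize(a,(800,600),interpolation=cv2.INTER_CUBIC))
    L=cloud(f);R=np.zeros((480,640),bool)
    (x0,y0,x1,y1)=(320,215,365,270) if 'scene' in n else (290,205,335,255)
    R[y0:y1,x0:x1]=1; m=R&(L[...,2]>.188)&(L[...,2]<.22)
    r=cv2.minAreaRect(L[m][:,:2].astype(np.float32)*1000); print(n,m.sum(),np.round(r[0],1),np.round(r[1],1),round(r[2],1))
    v=cv2.fitLine(L[m][:,:2].astype(np.float32),cv2.DIST_L2,0,.001,.001).ravel();print(np.degrees(np.arctan2(v[1],v[0])))
st('end')
E
python3 m4.py scene10 top10 | cut -c1-60
```

```text
scene 265 [634.7  40.3] [64.7 15.6] 46.1
45.727234
top 110 [631.2  39.9] [64.7 14.5] 46.1
45.27172
end None t29.5 lx -92.3 ly 330.3 z 330.0 F -0.3 -0.2 -0.2
scene10 ly max 64.2 min -39.8 [(-36, 6, np.float64(159.5), n
top10 ly max 63.8 min -39.2 [(-32, 4, np.float64(162.3), np.
```

View pics/s10.png

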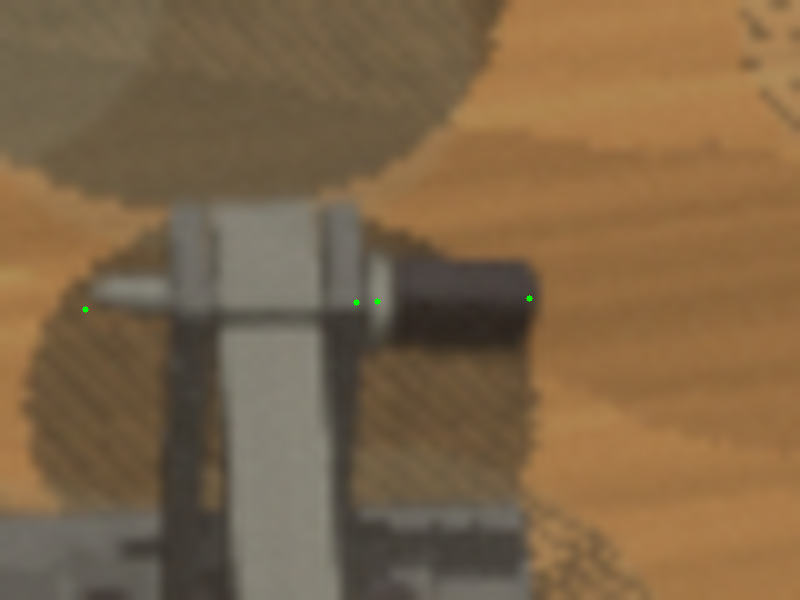

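View pics/top10.png

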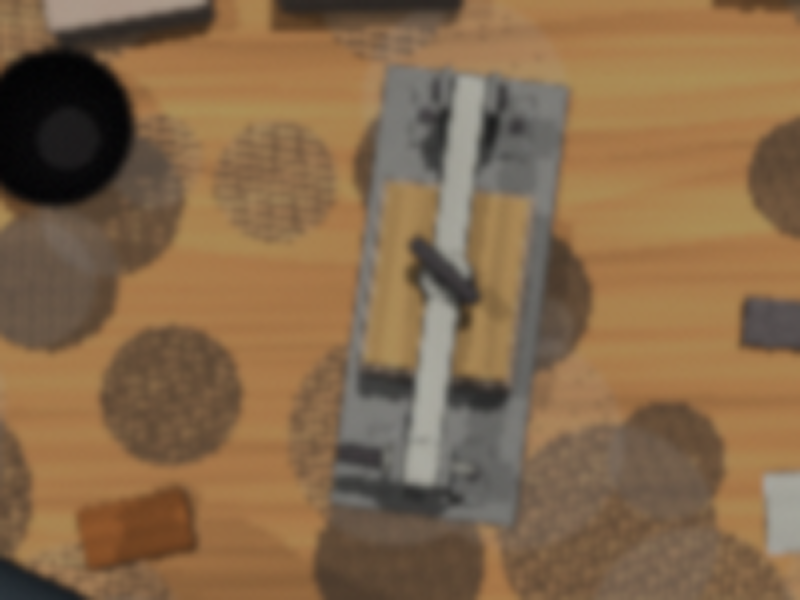

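View pics/scene10.png

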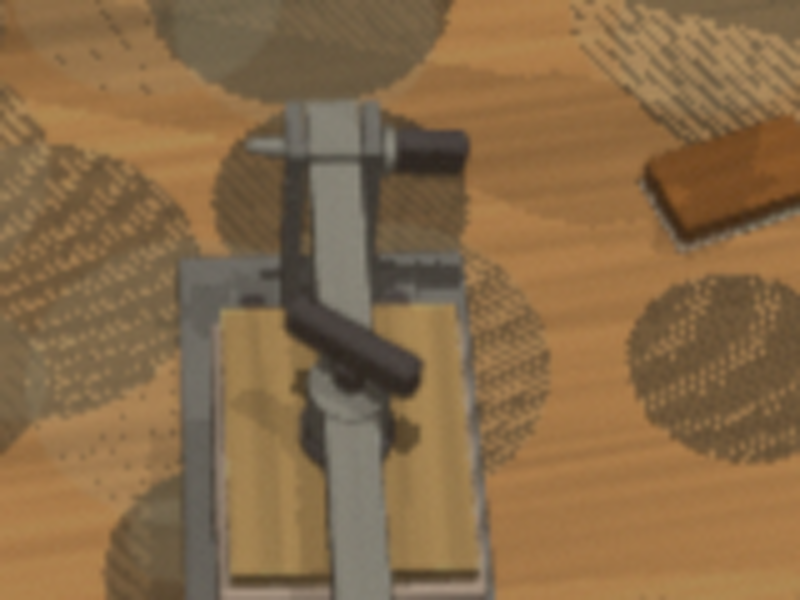

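```bash
python3 -c "
from plant import robot
robot.close_job()"
```

```text
the job is handed in; nothing more can be done
```

I pushed the clevis pin through from the left side until its collar was against the cheek, then turned the T-handle clockwise to its hard stop. I handed the job in at about 29.5 s, with the gripper open and clear of everything.

- **Screw:** the moment rose sharply to 1.37 N m at the stop. The handle then lay at a yaw of about −134°, which gives an angle of about 2.20 rad, the full stop.
- **Pin:** the two gripped pushes stopped about 3 mm short of the expected tool position. I then pushed the pin's tail with closed fingers, and that stopped at 63.6 mm from the clevis centre (63 expected).
- **Pin after release:** in the last pictures the tail was at about 64 mm, and the collar looked about 2 mm off the cheek at its top edge. The nose sat about 4 mm higher and the tail about 3 mm lower than when pushed. I read this as the pin tipping about 4.5° in its loose holes with the collar's lower edge on the cheek, but I could not see that contact directly.
- **Hand tools:** I did not touch any of them; I made no separate measurement of their positions at the end.

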